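# Brace the canister and unscrew its tight cap

### The arm

A 6-joint arm with a two-finger parallel gripper is mounted at the origin on a cart in front of the work surface, level with it; the furniture and walls round the work are solid. World frame = base frame: x ahead of the robot, y to its left, z up, the work surface at z = 0. Lengths are in m, angles in rad, forces in N, time in s.
With the tool pointing down it reaches from about 0.35 to 0.975 m from the base axis. Payload 4.9 kg.
Tool frame: the origin (TCP) lies at the very end of the fingers, on their centre line; the grasp point (between the pads) lies 19 mm behind it; z points along the fingers, y is the line along which they close (so a half turn about z gives the same grasp; the last joint's range is limited). The gripper opens to 85 mm and grips with 20 to 120 N. Pads are 22 mm wide; open, the fingers measure 114 mm over their backs; the gripper's body (76 mm by 85 mm) begins 54 mm behind the grasp point. The pads swing forward as they close: fully open they stand 13 mm farther back than shut.
Start: joints at [1.217, 0.053, 1.613, -0, 1.476, -0.119], TCP at [0.145, 0.608, 0.231] pointing down, gripper open.
Joint ranges: [-3.01, 3.01], [-1.01, 2.22], [0.06, 2.58], [-1.02, 4.17], [0.09, 2.62], [-3.14, 3.14]. Speed limits (rad/s): [2.57, 2.57, 3.14, 3.14, 3.14, 3.14].

### API

Orientations are given as a unit quaternion [w, x, y, z].
In Python, from plant import manip gives the robot as it stands.
- The arm moves only by the tool play_rows, never from a script. Its argument "series" is a list that holds one entry, the list of rows, each a list of 7 numbers: the shift along the world's x, y, z in m, then the turn, a rotation vector about the world's x, y, z in degrees, then the opening, from 0 (shut) to 1 (fully open). In form: [[[dx, dy, dz, rx, ry, rz, grip], ...]]. A call has 1 to 10 rows; each row shifts and turns the commanded pose from where the row before left it; what a row does not reach is not made up. A row lasts 1/10 s, in which the tool goes at most 50 mm and 8.59 degrees, less where a joint would pass 70% of its speed; a pose out of reach is approached as far as the arm can. A call with a gripper value outside its range is refused whole. The fingers move at their own pace and stop on an object; the grip force is fixed at half the most. Time passes only in rows, so rows that do not move let the fingers close. It gives the time, the measured TCP pose, the force, the opening and the grip force at its end, in the units of the state.
- manip.state(): the state, without advancing time (a new reading comes with each control period).
- manip.grab_frame(name): name is "side" or "top"; returns a dict with "frame" (480x640x3 uint8, blue, green, red), "mtx" (3x3 intrinsics, pixels), "k1" (the pictures are not rectified: a ray, as slopes to the right and down, at radius r is drawn at 1 + k1 r^2 times it, then the intrinsics apply), "R" (3x3) and "t" (3): a world point X has camera coordinates R X + t. Camera axes: x right, y down, z forward; pixel columns grow to the right and rows downward; lengths in m; the calibration is good to about 2 mm. A picture is of the moment at which its call begins. There is no depth.
- manip.job_done(): hands the job in; it is judged then, once.
The state is a dict: "time": time; "joint_pos": joint angles; "joint_vel": joint speeds; "joint_efforts": joint torques, N m; "tool_pos": TCP position; "tool_rot": TCP orientation; "contact_force": force on the tool from outside, world axes, zero at the start; "ft_torque": the same for the moment, N m; "gripper_width": opening from 0.0 (shut) to 1.0 (fully open); "grasp_force": force on a finger pad.
Only numpy, scipy, OpenCV 4.12 (cv2) and the standard library are available. Lean on these libraries where they do the work, as an engineer would, in place of code of your own. Each camera call takes 0.05 s, during which the arm holds its last target. There are 200 camera calls.

### The job

Open the tall square blue canister. First stand it upright in the square pocket of the grey bracing socket, all the way down to the pocket floor; lower it in, do not drop it. The pocket then stops the body from turning: unscrew the tight red cap anticlockwise (seen from above) until its threads let go, lift it straight off, and finish still holding it level, centred over the open mouth about 25 mm above it and touching nothing but your fingers. The program ends while holding the cap there: do not put it down or let go. The canister stays standing in the socket, and the tools and supplies lying around are left where they are.

Things in the scene. Friction and masses are not known exactly. Their poses are not given: they have to be found in the camera images.
- canister: Tall square canister, 50 x 50 mm, 110 mm high, blue with a white band, 45 mm dark foot; 0.4 kg (varies). Starts standing upright on the bench, closed by the red cap. Origin: centre of its underside; z up its axis, x and y square to its sides. Any quarter turn fits the pocket. The closed canister can be lifted and carried by its cap. If the body is not braced, it turns along with the cap.
- mouth (a point): Centre of the mouth (top rim of the round steel neck, 32 mm across, three sloping ribs 41 mm across), 134 mm above the canister's underside, on its axis. A sprung rubber disc in it pushes up on the closed cap with about 16 N and makes it tight (about 0.3 N m to turn); with the cap off the disc stands 6 mm above the mouth.
- cap: Round red knurled cap, 52 mm in diameter, 38 mm tall, 0.06 kg, a white line on its top along its x axis. Origin: centre of its underside (lower edge of the skirt); z up. Top 20 mm solid, below it an open skirt 18 mm deep with three inward pins under the ribs of the neck. Closed, its underside is 119 mm above the canister's underside. It starts tight or nearly so.
- cap_top (a point): Centre of the cap's top, 38 mm above its underside; 157 mm above the canister's underside when closed. Turned anticlockwise seen from above, the cap comes free after 50 to 65 degrees, rising 1 to 2 mm on the way, then the disc pushes it up 2 to 3 mm more. 75 degrees frees it from every start; past 85 the pins can meet stops. Once free it lifts straight up.
- socket: The bracing socket, fixed to the bench: grey block 76 x 76 mm, its top 37 mm above the bench, with a square pocket with yellow sloping edges in the middle, on a 92 x 92 mm steel base plate 6 mm thick. Origin: centre of its underside on the bench; x and y square to the pocket's sides.
- pocket (a point): Centre of the pocket's floor, 12 mm above the bench. The pocket is 54 x 54 mm (2 mm of play on each side of the canister) and 25 mm deep; a sloping lead-in widens it to 62 mm at the top.
- black_tape: Bystander: roll of black tape, 62 mm across, 19 mm high. Leave alone.
- marker: Bystander: white and blue marker pen, 135 mm long, lying. Leave alone.
- cup: Bystander: tin cup, 70 mm across, 50 mm high. Leave alone.
- fitting_a: Bystander: small brass compression fitting standing on its hexagon, 22 mm across, 24 mm high. Leave alone.
- fitting_b: Bystander: second brass compression fitting, alike. Leave alone.
Not all that is in view belongs to the job. Of the things that look like the cap, the larger one is meant.

How it is judged:
On the way, in this order (a step that is already met when the one before it is completed fails the run):
1. The closed canister stands upright on the floor of the pocket, its cap still screwed on (distance between canister and pocket below 0.006 m and angle between canister's own z axis and vertical below 0.06 rad and z of cap in the frame of canister below 0.1215 m), for 0.2 s.
2. With the canister still seated, the cap has come off its threads and up from the neck (distance between canister and pocket below 0.006 m and angle between canister's own z axis and vertical below 0.06 rad and z of cap in the frame of canister above 0.13 m), for 0.1 s.
At the end, for the whole second after the job is handed in: Canister seated in the pocket (underside within 6 mm of the floor centre, lean under 0.06 rad), untouched by the robot; fingers hold the cap at rest, its underside 10-50 mm above the mouth, centred within 15 mm, tilt under 0.15 rad, touching nothing else (distance between canister and pocket below 0.006 m and angle between canister's own z axis and vertical below 0.06 rad and z of cap in the frame of mouth between 0.01 and 0.05 m and horizontal distance between cap and mouth below 0.015 m and angle between cap's own z axis and vertical below 0.15 rad and contact force between the fingers and cap above 2 N and contact force between cap and canister below 0.1 N and contact force between cap and socket below 0.1 N and contact force between each of the arm, the fingers and canister below 0.5 N and linear speed of each of cap, canister below 0.03 m/s); the arm keeps its last pose, push and grip.
It fails at once if The canister is tipped over (more than 0.5 rad) (angle between canister's own z axis and vertical above 0.5 rad).
It fails at once if The canister is dropped into the socket (faster than 0.5 m/s over the pocket, less than 60 mm above its floor) (linear speed of canister above 0.5 m/s and horizontal distance between canister and pocket below 0.015 m and distance between canister and pocket below 0.06 m).
It fails at once if A bystander (black tape, marker, cup, brass fittings) is moved more than 25 mm (distance of any of black_tape, marker, cup, fitting_a, fitting_b from where it was at the start of the episode above 0.025 m).
It also fails if it takes over 45 s, if anything falls off the work surface, if the arm or the gripper's body presses on something with over 40 N, if the wrist force passes 120 N, or if a joint passes its speed limit or range.

## Working session

There is one attempt and no reset: what is moved stays moved. The work goes in short steps, Python scripts to look and compute and a tool call to move; the robot and the scene stay as the last step left them, time stands still between calls to the robot, and variables do not carry over. Pictures are saved under pics/ and viewed, at most 12 in all, crops included, and the job is handed in when it is done.

Besides the shell and the picture viewer there is one more tool, called after "Request:" in YAML: its name, and indented under it one key for each argument. play_rows: Moves the arm, as the interface text tells. Its arguments: {"type":"object","properties":{"series":{"type":"array"}},"required":["series"]}

```bash
mkdir -p pics; cat > h.py <<'E'
import numpy as np, cv2
from plant import manip
def grab(n,f=None):
    d=manip.grab_frame(n)
    if f: cv2.imwrite('pics/'+f,d['frame'])
    return d
def ray(d,uv):
    K=np.array(d['mtx']);R=np.array(d['R']);t=np.array(d['t'])
    p=cv2.undistortPoints(np.array([[uv]],float),K,np.array([d['k1'],0,0,0.]))[0,0]
    # k1 model matches cv2
    v=R.T@np.array([p[0],p[1],1]); return -R.T@t, v/np.linalg.norm(v)
def onz(d,uv,z):
    o,v=ray(d,uv); return o+v*(z-o[2])/v[2]
def proj(d,X):
    r,_=cv2.Rodrigues(np.array(d['R'],float))
    return cv2.projectPoints(np.array([X],float),r,np.array(d['t'],float),np.array(d['mtx'],float),np.array([d['k1'],0,0,0.]))[0][0,0]
E
python3 - <<'E'
from h import *
a=grab('top','top0.png');b=grab('side','side0.png')
for d in(a,b):print(-np.array(d['R']).T@d['t'],d['k1'],np.round(d['mtx'],1).tolist())
print(manip.state())
E
```

```text
[0.36180843 0.05086788 1.41122928] 0.034670717283821983 [[566.2, 0.0, 330.8], [0.0, 566.2, 249.3], [0.0, 0.0, 1.0]]
[ 0.1959989  -0.65831256  0.75268999] -0.022657400139957286 [[600.0, 0.0, 316.5], [0.0, 600.0, 240.0], [0.0, 0.0, 1.0]]
{'time': 0.1, 'joint_pos': array([ 1.21700789e+00,  5.33076698e-02,  1.61416827e+00, -7.29921057e-06,
        1.47600446e+00, -1.18988199e-01]), 'joint_vel': array([ 3.70387199e-04, -1.50011869e-03, -1.76635087e-03,  2.07050286e-03,
       -1.26308037e-03, -4.15662231e-05]), 'joint_efforts': array([-2.28295567e-04, -3.94900739e+01, -3.71365142e+01, -9.89764908e-05,
        3.94923060e-03, -2.23304272e-05]), 'tool_pos': array([0.14520097, 0.60731335, 0.23016861]), 'tool_rot': array([-2.17516355e-04,  1.17130225e-01,  9.93116116e-01, -9.18474170e-04]), 'contact_force': array([-0.3341816 , -0.03667992,  0.75379924]), 'ft_torque': array([-0.05312112, -0.03071711, -0.02649664]), 'grasp_force': 0.0, 'gripper_width': 1.0019662699855705}
```

View pics/top0.png

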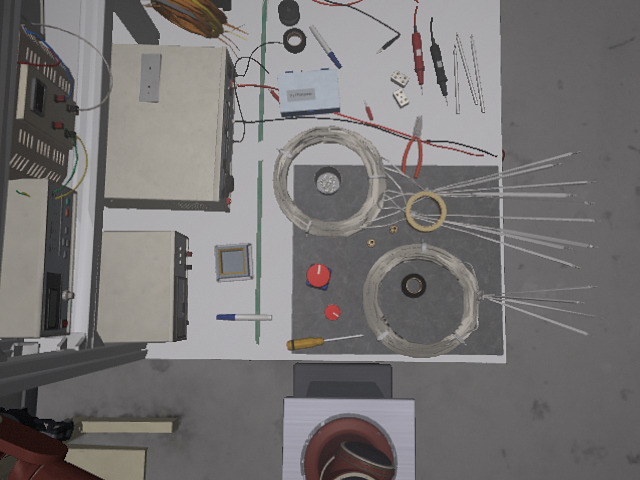

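View pics/side0.png

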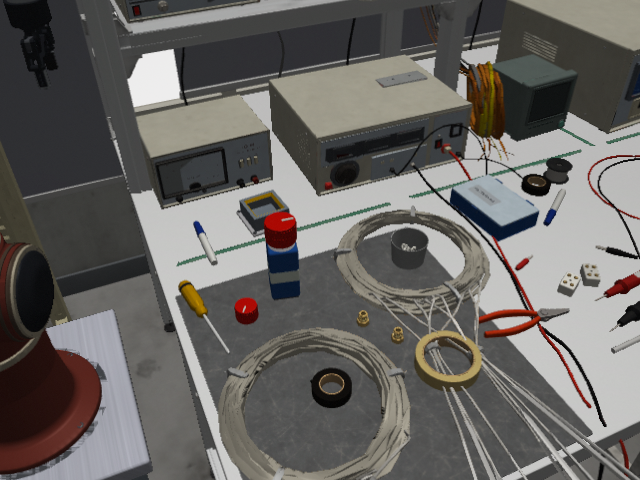

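Candidates for the cap are the red cap on the blue canister, top (318,275) / side (281,230), and the small loose red cap, top (333,313) / side (246,310). I choose the larger one, which sits on the canister. The socket is at top (234,262) / side (264,210), with a marker near it at top (245,317).

```bash
cat > m.py <<'E'
from h import *
def tri(a,pa,b,pb):
    o,v=ray(a,pa);p,w=ray(b,pb)
    s=np.linalg.lstsq(np.c_[v,-w],p-o,rcond=None)[0]
    return (o+s[0]*v+p+s[1]*w)/2,np.linalg.norm(o+s[0]*v-p-s[1]*w)
def hsv(d): return cv2.cvtColor(d['frame'],cv2.COLOR_BGR2HSV)
def mask(d,lo,hi,box):
    m=cv2.inRange(hsv(d),np.array(lo),np.array(hi)); x0,y0,x1,y1=box
    o=np.zeros_like(m);o[y0:y1,x0:x1]=m[y0:y1,x0:x1];return o
def rect(m):
    p=cv2.findNonZero(m);return cv2.minAreaRect(p)
E
python3 - <<'E'
from m import *
a=grab('top');b=grab('side')
h=hsv(a)
def red(d,box): 
    m=mask(d,(0,130,60),(8,255,255),box)|mask(d,(172,130,60),(180,255,255),box);return m
ra=red(a,(295,255,345,298))
c=cv2.findNonZero(cv2.morphologyEx(ra,cv2.MORPH_CLOSE,np.ones((5,5))))
hull=cv2.convexHull(c);e=cv2.fitEllipse(hull);print('cap top ellipse',e,'circ',cv2.minEnclosingCircle(c))
print('ctr z=.157',onz(a,e[0],.157))
# line
w=mask(a,(0,0,150),(180,110,255),(308,263,330,280));p=cv2.findNonZero(w).reshape(-1,2)
print('line px',p.min(0),p.max(0),p.mean(0)); 
blue=mask(a,(100,80,20),(130,255,255),(295,255,345,298));print('blue rect',rect(blue))
hb=cv2.convexHull(cv2.findNonZero(blue)).reshape(-1,2)
print([ (q.tolist(),np.round(onz(a,q.astype(float),.11)[:2],4).tolist()) for q in cv2.boxPoints(cv2.minAreaRect(hb))])
# socket yellow
y=mask(a,(15,70,60),(35,255,255),(205,235,260,290));r=rect(y);print('yel',r,(y>0).sum())
print('in world z=.037',[np.round(onz(a,q.astype(float),.037)[:2],4).tolist() for q in cv2.boxPoints(r)],onz(a,r[0],.037))
crop=np.hstack([cv2.resize(a['frame'][240:300,205:275],(400,343),interpolation=2),cv2.resize(a['frame'][245:305,290:350],(343,343),interpolation=2)])
cs=np.hstack([cv2.resize(b['frame'][175:245,215:305],(400,250),interpolation=2),cv2.resize(b['frame'][200:310,240:320],(343,250),interpolation=2)])
cv2.imwrite('pics/crop1.png',np.vstack([crop,cs]))
E
```

```text
cap top ellipse ((318.0, 275.0), (22.803508758544922, 22.803508758544922), 0.0) circ ((318.0, 275.0), 11.401854515075684)
ctr z=.157 [0.43881433 0.07624138 0.157     ]
line px [317 265] [320 273] [318.73076923 268.92307692]
blue rect ((318.4499816894531, 276.3500061035156), (21.049388885498047, 21.137096405029297), 15.255120277404785)
[([305.515380859375, 283.7769470214844], [0.4212, 0.1055]), ([311.076904296875, 263.3846130371094], [0.4683, 0.0935]), ([331.38458251953125, 268.9230651855469], [0.4561, 0.0466]), ([325.82305908203125, 289.3153991699219], [0.4091, 0.0588])]
yel ((231.16896057128906, 260.8724365234375), (25.602802276611328, 25.720245361328125), 86.633544921875) 175
in world z=.037 [[0.5069, 0.3242], [0.5114, 0.2619], [0.4491, 0.2564], [0.4447, 0.3184]] [0.4779652  0.29025882 0.037     ]
```

View pics/crop1.png

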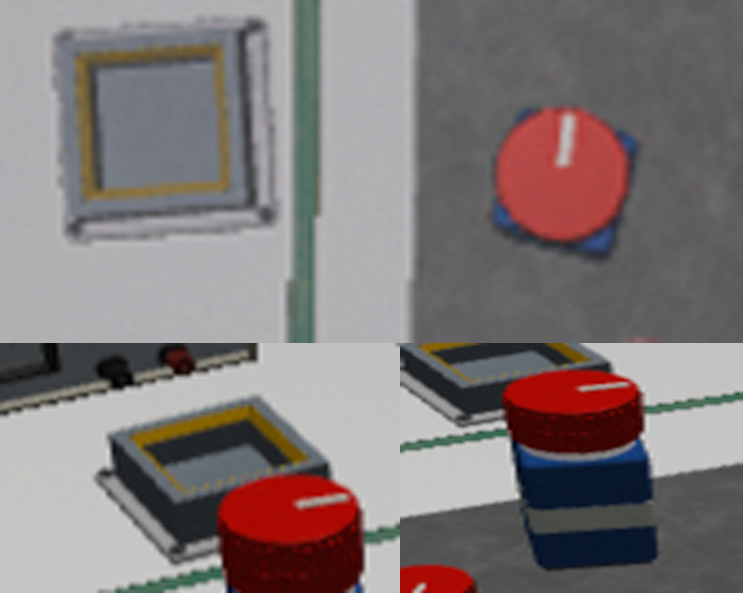

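The crop confirms the larger red cap on the blue canister (white line pointing up the image) and an empty socket with a yellow lead-in. Next I'll measure the post and box near the arm's path.

```bash
python3 - <<'E'
from m import *
a=grab('top');b=grab('side')
for n,p in dict(postbase=(145,350),bench_corner=(148,358),box_nr=(188,342),box_fr=(188,232)).items(): print(n,onz(a,p,0),onz(a,p,.12))
for n,p in dict(postbaseR=(150,190),postbaseL=(135,192),boxbase=(272,183),boxbaseL=(158,205)).items(): print(n,onz(b,p,0))
# refined socket inner edges / marker
# predicted canister px in both views
for n,X in dict(cap=(.4388,.0762,.157),base=(.4388,.0762,0),sock=(.478,.29,.037)).items(): print(n,proj(a,X),proj(b,X))
A=np.vstack([a['frame'][220:480,0:260]]);B=b['frame'][0:260,0:300]
cv2.imwrite('pics/c2.png',np.hstack([cv2.resize(A,(400,400)),cv2.resize(B,(400,400))]))
E
```

```text
postbase [0.25985725 0.49959801 0.        ] [0.26852639 0.46144148 0.12      ]
bench_corner [0.24068946 0.49134273 0.        ] [0.25098848 0.45388816 0.12      ]
box_nr [0.28009209 0.39584948 0.        ] [0.28704062 0.36651492 0.12      ]
box_fr [0.55238449 0.40685267 0.        ] [0.53617938 0.37658248 0.12      ]
postbaseR [0.28145681 0.49382995 0.        ]
postbaseL [0.24954871 0.50012535 0.        ]
boxbase [0.53652211 0.40601139 0.        ]
boxbaseL [0.28589747 0.43013496 0.        ]
cap [318.01857105 275.00669439] [279.45570805 220.88726591]
base [319.23329347 278.886493  ] [284.27815592 290.24775121]
sock [231.27610496 260.85949238] [263.46112796 203.9919125 ]
```

View pics/c2.png

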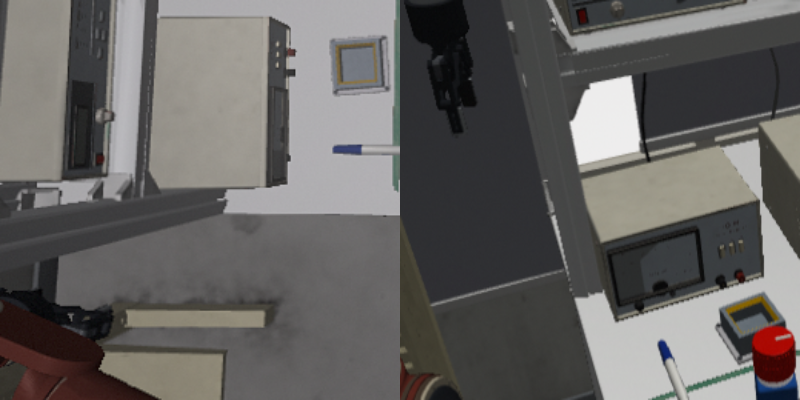

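Request:
play_rows:
  series:
    - [[0,-0.038,0.012,0,0,0,1],[0,-0.038,0.012,0,0,0,1],[0,-0.038,0.012,0,0,0,1],[0,-0.038,0.012,0,0,0,1],[0,-0.038,0.012,0,0,0,1],[0,-0.038,0.012,0,0,0,1]]

```text
time: 0.9
tool_pos: [0.1451, 0.3783, 0.3037]
tool_rot: [0.0, 0.117, 0.993, 0.0]
contact_force: [-0.1, 0.3, -0.1]
gripper_width: 1.002
grasp_force: 0.0
```

Request:
play_rows:
  series:
    - [[0.031,-0.022,0,0,0,-5,1],[0.031,-0.022,0,0,0,-5,1],[0.031,-0.022,0,0,0,-5,1],[0.031,-0.022,0,0,0,-5,1],[0.031,-0.022,0,0,0,-5,1]]

```text
time: 1.4
tool_pos: [0.3014, 0.2687, 0.3036]
tool_rot: [0.0, 0.331, 0.944, 0.0]
contact_force: [0.4, 0.6, 0.9]
gripper_width: 1.002
grasp_force: 0.0
```

Request:
play_rows:
  series:
    - [[0.023,-0.032,0,0,0,-5,1],[0.023,-0.032,0,0,0,-5,1],[0.023,-0.032,0,0,0,-5,1],[0.023,-0.032,0,0,0,-5,1],[0.023,-0.032,0,0,0,-5,1],[0.023,-0.032,0,0,0,-5,1],[0,0,0,0,0,0,1]]

```text
time: 2.1
tool_pos: [0.4399, 0.0746, 0.3029]
tool_rot: [0.0, 0.565, 0.825, -0.001]
contact_force: [0.2, 0.7, 0.5]
gripper_width: 1.0
grasp_force: 0.0
```

```bash
python3 - <<'E'
from m import *
s=manip.state();print({k:np.round(s[k],4).tolist() for k in('time','joint_pos','tool_pos','tool_rot','contact_force')})
a=grab('top','t3.png');b=grab('side','s3.png')
cv2.imwrite('pics/c3.png',np.hstack([cv2.resize(a['frame'][200:350,200:400],(400,300)),cv2.resize(b['frame'][120:345,150:450],(400,300))]))
E
```

```text
{'time': 2.1, 'joint_pos': [0.0017, -0.4246, 1.9112, -0.0012, 1.6554, -0.3676], 'tool_pos': [0.4399, 0.0746, 0.3029], 'tool_rot': [0.0001, 0.5653, 0.8249, -0.0006], 'contact_force': [0.193, 0.7048, 0.4677]}
```

View pics/c3.png

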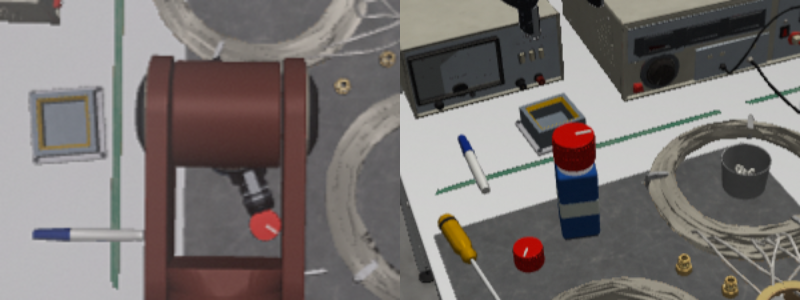

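```bash
python3 - <<'E'
from m import *
b=grab('side')
c,s=np.cos(.368),np.sin(.368)
for k in(-.05,0,.05): print(proj(b,(.44+k*c,.0746+k*s,.303)),proj(b,(.44+k*c,.0746+k*s,.4)))
cv2.imwrite('pics/c4.png',cv2.resize(b['frame'][20:240,180:400],(500,500)))
E
```

```text
[248.83690038 155.59118677] [242.48209531  92.54006122]
[275.16380828 142.63511062] [270.98028424  80.68223481]
[299.94567566 130.45105669] [297.68129179  69.59168954]
```

View pics/c4.png

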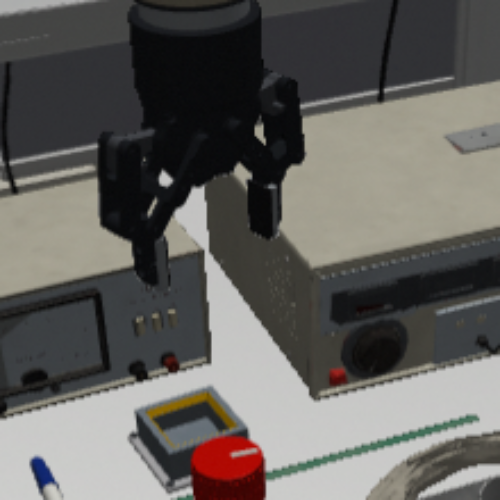

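Both fingers are open and straddle the cap axis as predicted (tips at about (245,143) and (297,122) in the full side image). Descending.

Request:
play_rows:
  series:
    - [[-0.001,0.0015,-0.03,0,0,0,1],[0,0,-0.04,0,0,0,1],[0,0,-0.04,0,0,0,1],[0,0,-0.035,0,0,0,1],[0,0,-0.025,0,0,0,1],[0,0,-0.016,0,0,0,1],[0,0,0,0,0,0,1]]

```text
time: 2.95
tool_pos: [0.4347, 0.0805, 0.1145]
tool_rot: [-0.002, 0.561, 0.828, -0.001]
contact_force: [-0.8, 1.0, 0.3]
gripper_width: 1.001
grasp_force: 0.0
```

Request:
play_rows:
  series:
    - [[0,0,0,0,0,0,0.4],[0,0,0,0,0,0,0.4],[0,0,0,0,0,0,0.4],[0,0,0,0,0,0,0.4],[0,0,0,0,0,0,0.4],[0,0,0,0,0,0,0.4]]

```text
time: 3.55
tool_pos: [0.4387, 0.0796, 0.1193]
tool_rot: [0.001, 0.562, 0.827, 0.001]
contact_force: [-0.7, 1.5, 6.3]
gripper_width: 0.593
grasp_force: 61.7
```

Request:
play_rows:
  series:
    - [[0,0,0.01,0,0,0,0.4],[0,0,0.02,0,0,0,0.4],[0,0,0.025,0,0,0,0.4],[0,0,0.025,0,0,0,0.4],[0,0,0.01,0,0,0,0.4],[0,0,0,0,0,0,0.4],[0,0,0,0,0,0,0.4]]

```text
time: 4.25
tool_pos: [0.4366, 0.0793, 0.2058]
tool_rot: [-0.001, 0.563, 0.827, -0.001]
contact_force: [0.7, 0.3, -4.1]
gripper_width: 0.592
grasp_force: 63.4
```

```bash
python3 - <<'E'
from m import *
s=manip.state();print({k:np.round(s[k],4).tolist() for k in('time','joint_pos','tool_pos','tool_rot','contact_force','gripper_width','grasp_force')})
a=grab('top');b=grab('side')
cv2.imwrite('pics/c5.png',np.hstack([cv2.resize(a['frame'][200:350,200:400],(400,300)),cv2.resize(b['frame'][90:315,150:450],(400,300))]))
E
```

```text
{'time': 4.25, 'joint_pos': [0.0116, -0.3882, 2.0444, -0.0001, 1.4878, -0.3643], 'tool_pos': [0.4366, 0.0793, 0.2058], 'tool_rot': [-0.001, 0.5625, 0.8268, -0.0007], 'contact_force': [0.6705, 0.2848, -4.0769], 'gripper_width': 0.592, 'grasp_force': 63.4246}
```

View pics/c5.png

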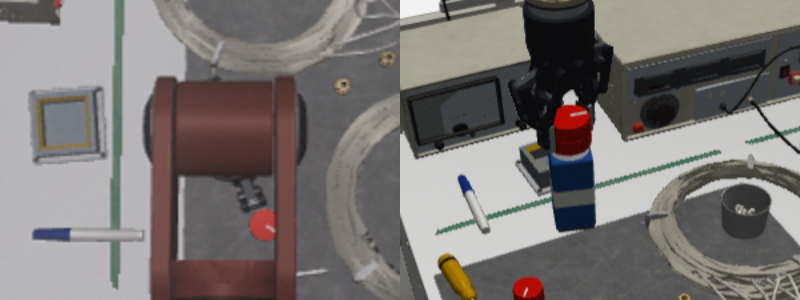

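The canister hangs upright from the cap, clear of the bench, at about (573,170) in the crop's right half. Carrying it over the socket, turning +19.5°.

Request:
play_rows:
  series:
    - [[0.003,0.016,0,0,0,2,0.4],[0.005,0.03,0,0,0,2.5,0.4],[0.006,0.03,0,0,0,2.5,0.4],[0.006,0.03,0,0,0,2.5,0.4],[0.006,0.03,0,0,0,2.5,0.4],[0.006,0.03,0,0,0,2.5,0.4],[0.005,0.03,0,0,0,2.5,0.4],[0.0016,0.0173,0,0,0,2.5,0.4],[0,0,0,0,0,0,0.4],[0,0,0,0,0,0,0.4]]

```text
time: 5.35
tool_pos: [0.4754, 0.2921, 0.2062]
tool_rot: [-0.001, 0.414, 0.91, -0.001]
contact_force: [0.1, 0.6, -3.9]
gripper_width: 0.596
grasp_force: 63.7
```

```bash
python3 - <<'E'
from m import *
for i in range(3):
  s=manip.state();print({k:np.round(s[k],4).tolist() for k in('tool_pos','tool_rot','contact_force')})
  b=grab('side')
a=grab('top','t6.png');cv2.imwrite('pics/s6.png',b['frame'])
# predict pixel corners of canister bottom if centred at (.478,.290), yaw 5.1, bottom z = tcp-.1193
z=s['tool_pos'][2]-.1193;t=np.radians(5.1)
for zz in(z,z+.11):
  print([np.round(proj(b,(.478+.025*(i*np.cos(t)-j*np.sin(t)),.290+.025*(i*np.sin(t)+j*np.cos(t)),zz)),1).tolist() for i,j in((-1,-1),(1,-1),(1,1),(-1,1))])
print('captop',proj(a,(.478,.29,z+.157)),proj(b,(.478,.29,z+.157)))
u=np.hstack([cv2.resize(a['frame'][210:310,180:313],(400,300),interpolation=2),cv2.resize(b['frame'][90:240,165:365],(400,300),interpolation=2)])
cv2.imwrite('pics/c6.png',u)
E
```

```text
{'tool_pos': [0.4754, 0.2921, 0.2062], 'tool_rot': [-0.0005, 0.4142, 0.9102, -0.0012], 'contact_force': [0.1184, 0.5652, -3.9402]}
{'tool_pos': [0.4756, 0.2917, 0.2065], 'tool_rot': [-0.0003, 0.4146, 0.91, -0.0009], 'contact_force': [-0.9646, 0.0988, -3.9886]}
{'tool_pos': [0.4757, 0.2916, 0.2067], 'tool_rot': [-0.0002, 0.4148, 0.9099, -0.0007], 'contact_force': [0.7048, -0.0038, -3.5618]}
[[255.2, 193.3], [278.6, 186.0], [267.8, 173.7], [244.9, 180.7]]
[[250.3, 143.5], [275.2, 136.5], [263.9, 125.1], [239.6, 131.6]]
captop [214.03623974 252.18986571] [255.25186727 111.10947341]
```

View pics/c6.png

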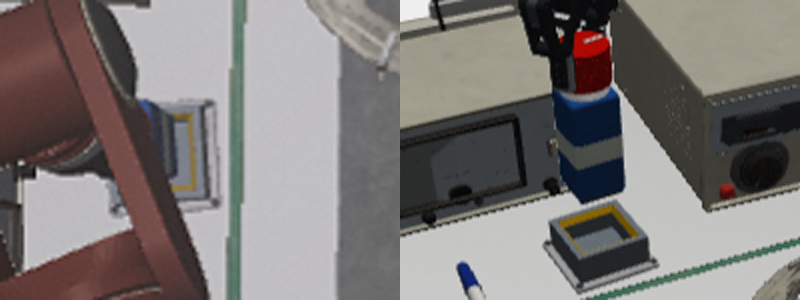

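```bash
python3 - <<'E'
from m import *
b=grab('side');a=grab('top')
m=mask(b,(100,90,20),(130,255,255),(230,120,300,205))
# pure blue silhouette rows; predicted silhouette of model
z=manip.state()['tool_pos'][2]-.1193;t=np.radians(5.1)
P=lambda d,i,j,zz:proj(d,(.478+.025*(i*np.cos(t)-j*np.sin(t)),.290+.025*(i*np.sin(t)+j*np.cos(t)),zz))
L=np.array([P(b,-1,1,z+h) for h in(0,.11)]);R=np.array([P(b,1,-1,z+h) for h in(0,.11)])
for r in range(138,196,3):
  c=np.nonzero(m[r])[0]
  if len(c)>3: print(r,c.min(),c.max(),'pred',np.round([np.interp(r,q[::-1,1],q[::-1,0]) for q in(L,R)],1))
for col in range(246,280,3):
  c=np.nonzero(m[:,col])[0]; print(col,c.max() if len(c) else None,end='; ')
print([np.round(P(b,i,j,z),1).tolist() for i,j in((-1,1),(-1,-1),(1,-1))])
cv2.imwrite('pics/x.png',b['frame'])
E
```

```text
138 241 274 pred [240.3 275.3]
141 242 274 pred [240.6 275.5]
144 242 274 pred [240.9 275.8]
147 242 274 pred [241.2 276. ]
150 243 275 pred [241.6 276.2]
153 243 275 pred [241.9 276.4]
156 246 274 pred [242.2 276.6]
159 249 267 pred [242.6 276.8]
162 251 257 pred [242.9 277. ]
171 245 276 pred [243.9 277.6]
174 245 276 pred [244.2 277.8]
177 246 276 pred [244.5 278. ]
180 247 276 pred [244.8 278.2]
183 250 276 pred [244.9 278.4]
186 252 270 pred [244.9 278.5]
189 255 261 pred [244.9 278.5]
246 178; 249 182; 252 186; 255 189; 258 190; 261 189; 264 188; 267 187; 270 186; 273 185; 276 183; 279 None; [[244.9, 180.4], [255.2, 193.0], [278.5, 185.7]]
```

The silhouette is centred over the pocket to within about 1 px and upright. Lowering.

Request:
play_rows:
  series:
    - [[0,0,-0.015,0,0,0,0.4],[0,0,-0.02,0,0,0,0.4],[0,0,-0.01,0,0,0,0.4],[0,0,-0.007,0,0,0,0.4],[0,0,-0.005,0,0,0,0.4],[0,0,-0.005,0,0,0,0.4],[0,0,0,0,0,0,0.4]]

```text
time: 6.35
tool_pos: [0.4759, 0.2926, 0.1449]
tool_rot: [-0.0, 0.414, 0.91, -0.0]
contact_force: [-1.2, 0.5, -4.6]
gripper_width: 0.597
grasp_force: 63.7
```

Free entry, with no side force. Continuing.

Request:
play_rows:
  series:
    - [[0,0,-0.004,0,0,0,0.4],[0,0,-0.004,0,0,0,0.4],[0,0,-0.003,0,0,0,0.4],[0,0,0,0,0,0,0.4],[0,0,0,0,0,0,0.4]]

```text
time: 6.85
tool_pos: [0.4759, 0.2926, 0.1342]
tool_rot: [-0.0, 0.414, 0.91, -0.0]
contact_force: [-0.4, 0.6, -3.7]
gripper_width: 0.593
grasp_force: 63.7
```

Request:
play_rows:
  series:
    - [[0,0,-0.002,0,0,0,0.4],[0,0,-0.001,0,0,0,0.4],[0,0,0,0,0,0,0.4],[0,0,0,0,0,0,0.4]]

```text
time: 7.25
tool_pos: [0.4761, 0.2927, 0.1316]
tool_rot: [0.0, 0.414, 0.91, 0.0]
contact_force: [-0.3, -0.0, -2.3]
gripper_width: 0.595
grasp_force: 64.0
```

Request:
play_rows:
  series:
    - [[0,0,-0.001,0,0,0,0.4],[0,0,0,0,0,0,0.4],[0,0,0,0,0,0,0.4],[0,0,0,0,0,0,0.4]]

```text
time: 7.65
tool_pos: [0.4765, 0.2929, 0.1314]
tool_rot: [0.0, 0.414, 0.91, 0.001]
contact_force: [-2.5, -0.5, 4.3]
gripper_width: 0.597
grasp_force: 64.4
```

On the floor (force reversed at the expected height). I'll regrasp so the TCP is centred on the cap axis before unscrewing.

Request:
play_rows:
  series:
    - [[0,0,0,0,0,0,1],[0,0,0,0,0,0,1],[0,0,0,0,0,0,1],[0,0,0,0,0,0,1],[0.002,-0.0027,0,0,0,0,1],[0,0,0,0,0,0,1]]

```text
time: 8.25
tool_pos: [0.4782, 0.2896, 0.1302]
tool_rot: [0.0, 0.414, 0.91, -0.0]
contact_force: [0.4, 0.4, -0.7]
gripper_width: 1.001
grasp_force: 0.0
```

```bash
python3 - <<'E'
from m import *
s=manip.state();print({k:np.round(s[k],4).tolist() for k in('time','tool_pos','contact_force','gripper_width','joint_pos')})
b=grab('side','s7.png');a=grab('top','t7.png')
m=mask(b,(100,90,20),(130,255,255),(230,130,300,215))
t=np.radians(5.1)
P=lambda d,i,j,zz:proj(d,(.478+.025*(i*np.cos(t)-j*np.sin(t)),.290+.025*(i*np.sin(t)+j*np.cos(t)),zz))
z=.012;L=np.array([P(b,-1,1,z+h) for h in(0,.11)]);R=np.array([P(b,1,-1,z+h) for h in(0,.11)])
for r in range(160,200,4):
  c=np.nonzero(m[r])[0]
  if len(c)>3: print(r,c.min(),c.max(),'pred',np.round([np.interp(r,q[::-1,1],q[::-1,0]) for q in(L,R)],1))
cv2.imwrite('pics/c7.png',cv2.resize(b['frame'][110:250,190:350],(640,560),interpolation=2))
print('near corner foot of band', 'shoulder',P(b,-1,-1,.122),'captop',proj(b,(.478,.29,.169)))
E
```

```text
{'time': 8.25, 'tool_pos': [0.4782, 0.2896, 0.1302], 'contact_force': [0.3777, 0.4168, -0.671], 'gripper_width': 1.0009, 'joint_pos': [0.4115, -0.0194, 1.8596, -0.0002, 1.3014, -0.3045]}
172 245 276 pred [244.  277.6]
176 245 276 pred [244.4 277.9]
180 246 276 pred [244.9 278.2]
184 246 277 pred [245.3 278.4]
188 249 277 pred [245.7 278.7]
192 252 269 pred [246.2 279. ]
near corner foot of band shoulder [253.72512165 178.30048199] captop [258.44924593 147.35958939]
```

View pics/c7.png

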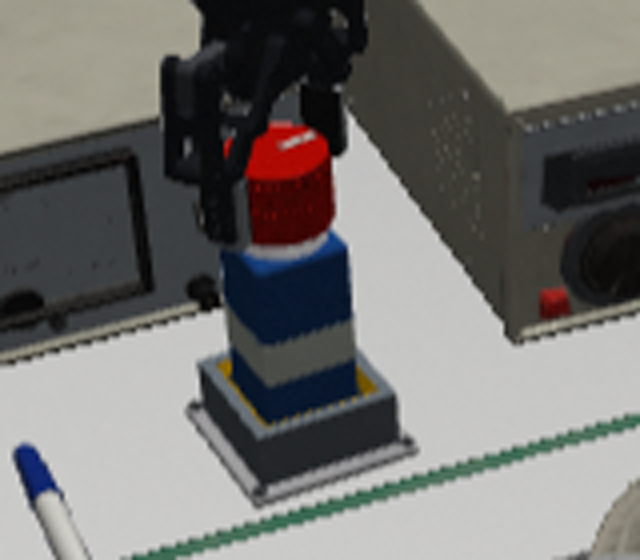

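The canister is seated in the pocket, upright, with the cap between the open fingers (cap top at about (285,150) in the crop). Regrip and unscrew.

Request:
play_rows:
  series:
    - [[0,0,0.002,0,0,0,0.4],[0,0,0,0,0,0,0.4],[0,0,0,0,0,0,0.4],[0,0,0,0,0,0,0.4],[0,0,0,0,0,0,0.4],[0,0,0,0,0,0,0.4]]

```text
time: 8.95
tool_pos: [0.4784, 0.2902, 0.1329]
tool_rot: [0.0, 0.414, 0.91, 0.0]
contact_force: [0.6, 0.5, 2.6]
gripper_width: 0.597
grasp_force: 62.0
```

Request:
play_rows:
  series:
    - [[0,0,0,0,0,5,0.4],[0,0,0,0,0,5,0.4],[0,0,0.0003,0,0,5,0.4],[0,0,0.0003,0,0,5,0.4],[0,0,0.0003,0,0,5,0.4],[0,0,0,0,0,0,0.4]]

```text
time: 9.55
tool_pos: [0.4783, 0.2899, 0.1335]
tool_rot: [0.0, 0.208, 0.978, 0.0]
contact_force: [0.5, -0.1, 2.7]
gripper_width: 0.593
grasp_force: 61.9
```

```bash
python3 -c "
from h import *
s=manip.state();print({k:np.round(s[k],3).tolist() for k in('tool_pos','contact_force','ft_torque','gripper_width','joint_pos')})
b=grab('side','s8.png')"
```

```text
{'tool_pos': [0.478, 0.29, 0.133], 'contact_force': [0.5, -0.07, 2.712], 'ft_torque': [-0.026, -0.114, 0.026], 'gripper_width': 0.593, 'joint_pos': [0.412, -0.023, 1.857, -0.0, 1.306, -0.741]}
```

Request:
play_rows:
  series:
    - [[0,0,0.0003,0,0,5,0.4],[0,0,0.0002,0,0,5,0.4],[0,0,0.0002,0,0,5,0.4],[0,0,0.0002,0,0,5,0.4],[0,0,0.0002,0,0,5,0.4],[0,0,0.0002,0,0,5,0.4],[0,0,0.0002,0,0,5,0.4],[0,0,0.0002,0,0,5,0.4],[0,0,0,0,0,5,0.4],[0,0,0,0,0,5,0.4]]

```text
time: 10.6
tool_pos: [0.4784, 0.2901, 0.1358]
tool_rot: [0.001, -0.226, 0.974, 0.0]
contact_force: [0.3, -0.6, 4.3]
gripper_width: 0.592
grasp_force: 62.5
```

```bash
python3 -c "
from h import *
s=manip.state();print({k:np.round(s[k],3).tolist() for k in('tool_pos','contact_force','ft_torque','gripper_width','joint_pos')})
b=grab('side','s9.png')
c=cv2.imread('pics/s8.png')
f=lambda x:cv2.resize(x[125:235,200:310],(400,400),interpolation=2)
cv2.imwrite('pics/c9.png',np.hstack([f(c),f(b['frame'])]))"
```

```text
{'tool_pos': [0.478, 0.29, 0.136], 'contact_force': [0.268, -0.642, 4.329], 'ft_torque': [0.016, -0.002, -0.046], 'gripper_width': 0.592, 'joint_pos': [0.412, -0.025, 1.855, -0.0, 1.31, -1.615]}
```

View pics/c9.png

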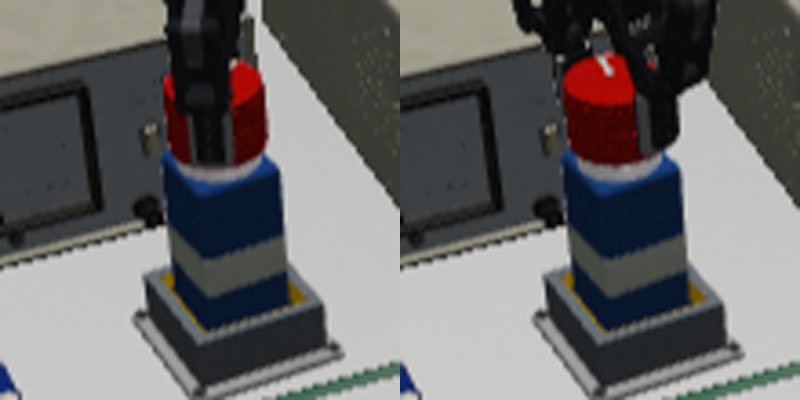

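The cap has turned about 75° (its line swung towards the back) and risen, and the body has stayed square. A few more degrees, then a slow lift.

Request:
play_rows:
  series:
    - [[0,0,0,0,0,4,0.4],[0,0,0.002,0,0,0,0.4],[0,0,0.002,0,0,0,0.4],[0,0,0,0,0,0,0.4],[0,0,0,0,0,0,0.4]]

```text
time: 11.15
tool_pos: [0.4777, 0.2898, 0.1384]
tool_rot: [-0.0, -0.259, 0.966, -0.0]
contact_force: [0.9, 0.4, -0.8]
gripper_width: 0.596
grasp_force: 62.4
```

Free (only the cap's own weight shows). Lifting.

Request:
play_rows:
  series:
    - [[0,0,0.003,0,0,0,0.4],[0,0,0.005,0,0,0,0.4],[0,0,0.006,0,0,0,0.4],[0,0,0.006,0,0,0,0.4],[0,0,0.006,0,0,0,0.4],[0,0,0.006,0,0,0,0.4],[0,0,0.002,0,0,0,0.4],[0,0,0,0,0,0,0.4],[0,0,0,0,0,0,0.4],[0,0,0,0,0,0,0.4]]

```text
time: 12.15
tool_pos: [0.4778, 0.2898, 0.1724]
tool_rot: [-0.0, -0.259, 0.966, -0.0]
contact_force: [1.1, 0.3, 0.1]
gripper_width: 0.593
grasp_force: 62.4
```

```bash
python3 -c "
from h import *
b=grab('side','s10.png')
s=manip.state();print({k:np.round(s[k],3).tolist() for k in('tool_pos','tool_rot','contact_force','grasp_force','joint_vel')})
cv2.imwrite('pics/c10.png',cv2.resize(b['frame'][90:250,190:350],(600,600),interpolation=2))"
```

```text
{'tool_pos': [0.478, 0.29, 0.172], 'tool_rot': [-0.0, -0.259, 0.966, -0.0], 'contact_force': [0.249, 0.054, 0.226], 'grasp_force': 62.402, 'joint_vel': [-0.001, 0.001, -0.003, -0.003, 0.002, -0.0]}
```

View pics/c10.png

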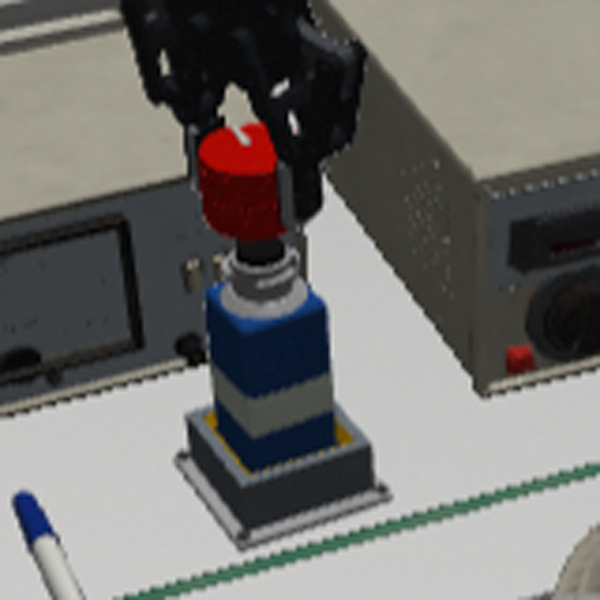

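The cap (centre about (240,180)) is held level above the exposed neck (about (262,265)), with clear space between them and the canister seated. Handing in.

```bash
python3 -c "
from plant import manip
print(manip.job_done())"
```

```text
the job is handed in; nothing more can be done
None
```

I handed the job in at about 12 s: the canister stands in the socket, and the unscrewed cap is held level and centred about 25 mm above the open mouth; the hand-in gave no verdict.

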